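# Check canopy-pole sleeves on a gauge pin

## Task

The two aluminium canopy-pole sleeves on the plywood rack look alike, but one still has a broken pole stub stuck inside. Find out which by sliding them onto the level gauge pin, gently and without forcing: lay the sleeve that slides fully home against the gauge's block (let it rest there a moment) flat in the rectangular tray, and the one that stops short flat in the round tray. Leave the other things on the table alone.

Things in the scene. Friction and masses are not known exactly. Their poses are not given: they have to be found in the camera images.
- slot_1 (a point): middle of the sleeve lying in the first slot at the start (within 4 mm along the slot), on its axis, 20 mm above the rack's board. Slot and sleeve run along this point's x; z is up. It stays with the rack. A sleeve: aluminium tube 110 mm long, 40 mm outside diameter, about 0.2 kg, the same from both ends, with a 31 mm bore in each end
- slot_2 (a point): the same for the second slot, 120 mm away, parallel to the first. Which sleeve lies in which slot changes: the good one's bores are 51 mm deep, the other's, blocked by the stub, only 25 mm
- rack: plywood board 150 x 230 x 10 mm fixed on the table, with low wooden cleats (8 mm tall, up to 26 mm either side of each sleeve's axis, 35 to 49 mm from the sleeve's middle) that keep the two sleeves from rolling. Origin at the centre of its underside; slots along x, at y = +60 and -60 mm
- gauge: fixed steel gauge: foot plate 100 x 100 x 12 mm and an upright grey block 60 mm wide, 30 mm thick, top 110 mm above the table. Origin on the table under the middle of the block's front face; the level pin sticks out of that face along the gauge's -x axis
- pin_root (a point): centre of the pin where it leaves the block's front face, 80 mm above the table; a sleeve's end face touches the block here when it is fully home. x axis points into the block, along the direction in which a sleeve is pushed on
- pin_tip (a point): free end of the pin on its axis, 45 mm from the root. The pin has 26 mm diameter with a tapered nose (12 mm diameter at the end, 10 mm long)
- long_tray: rectangular open plastic tray fixed on the table, 170 mm (x) x 130 mm (y), 24 mm tall, walls and floor 4 mm. Origin at the centre of its underside. For the sleeve that goes fully home
- round_tray: round open plastic tray fixed on the table, 170 mm across, 24 mm tall, walls and floor 4 mm. Origin at the centre of its underside. For the sleeve that stops short
- thread_cone: standing cone of thread, 66 mm wide at the foot, 150 mm tall; origin at the centre of its foot; leave it alone
- marker: marker pen 130 mm long, 16 mm thick, lying along its x axis; origin at the middle of its underside; leave it alone
- wax_block: white block of seam wax 60 x 35 x 14 mm; origin at the centre of its underside; leave it alone
- rivet_jar: closed clear jar, 66 mm across, 85 mm tall; origin at the centre of its foot; leave it alone
- screwdriver: screwdriver lying along its x axis, about 200 mm long; leave it alone
Mind the look-alikes: they are no part of the job. What is shaped like the round_tray but green is not meant. What is shaped like the gauge but blue is not meant.

How it is judged:
By the outcome, as a careful person would: the job done as asked, in the order asked, and still so for the second after the job is handed in, with the robot touching nothing.
It also fails if it takes over 72 s, if anything falls off the work surface, if the arm or the gripper's body presses on something with over 40 N, if the wrist force passes 120 N, or if a joint passes its speed limit or range.

## Robot

A 6-joint arm with a two-finger parallel gripper is mounted at the origin on the work surface. World frame = base frame: x ahead of the robot, y to its left, z up, the work surface at z = 0. Lengths are in m, angles in degrees, forces in N, time in s.
With the tool pointing down it reaches from about 0.35 to 0.875 m from the base axis. Payload 4.2 kg.
Tool frame: the origin (TCP) lies midway between the tips of the shut fingers; the grasp point (between the pads) lies 19 mm behind it; z points along the fingers, y is the line along which they close (so a half turn about z gives the same grasp; the last joint's range is limited). The gripper opens to 87 mm and grips with 3 to 60 N. Pads are 19 mm wide; open, the fingers measure 117 mm over their backs; the gripper's body (75 mm by 190 mm) begins 51 mm behind the grasp point.
Start: joints at [80.936, 22.042, 0.453, 0, -68.411, -14.817], TCP at [0.253, 0.571, 0.223] pointing down, gripper open.
Joint ranges: [-179.83, 179.83], [-69.29, 118.12], [-61.27, 80.66], [-181.25, 117.63], [-171.15, -9.14], [-177.46, 177.46]. Speed limits (degrees/s): [159.86, 159.86, 180, 180, 180, 180].

## Interface

Orientations are given as a 3x3 rotation matrix whose columns are the frame's x, y, z axes.
In Python, from station import * gives the robot as it stands.
- The arm moves only by the tool move_arm, never from a script. Its argument "targets" is text: rows parted by semicolons, each of 4 numbers parted by spaces: the shift along the world's x, y, z in units of 25 mm (1.0 is 25 mm), then the turn about the world's z in units of 5 degrees (1.0 is 5 degrees). In form: tx ty tz spin; .... A call has 1 to 10 rows; each row shifts and turns the commanded pose from where the row before left it; what a row does not reach is not made up. A row lasts 1/12 s, in which the tool goes at most 41.7 mm and 7.16 degrees, less where a joint would pass 70% of its speed; a pose out of reach is approached as far as the arm can. A call is refused whole if a number of a shift passes 1 or a number of a turn 1, either way. A call with a gripper value outside its range is refused whole. "gripper" is the finger opening in mm, from 0 to 87, set as the call begins (left out, the last holds). The fingers move at their own pace and stop on an object; the grip force is fixed at half the most. Time passes only in rows, so rows that do not move let the fingers close. It gives the time, the measured TCP pose, the force, the opening and the grip force at its end, in the units of the state.
- sense(): the state, without advancing time (a new reading comes with each control period).
- capture(name): name is "scene" or "top" or "wrist"; returns a dict with "image" (420x560x3 uint8, blue, green, red), "fx", "fy", "cx", "cy" (pixels), "world_from_camera" (4x4, takes a point from camera to world coordinates); the wrist camera has in their place "hand_eye" (4x4, takes a point from camera to tool coordinates, whose origin is the TCP and whose axes are the flange's). Camera axes: x right, y up, looking along -z (the intrinsics and any distortion apply to the point x, -y, -z); pixel columns grow to the right and rows downward; lengths in m; the calibration is good to about 2 mm. A picture is of the moment at which its call begins: read the wrist's pose just before it. There is no depth.
- finish_job(): hands the job in; it is judged then, once.
The state is a dict: "time_s": time; "joints": joint angles; "joint_velocities": joint speeds; "effort": joint torques, N m; "tcp_pos": TCP position; "ee_rot": TCP orientation; "wrist_force": force on the tool from outside, world axes, zero at the start; "moment": the same for the moment, N m; "gripper_width": opening from 0.0 (shut) to 1.0 (fully open); "gripper_force": force on a finger pad.
Only numpy, scipy, OpenCV 4.12 (cv2) and the standard library are available. Lean on these libraries where they do the work, as an engineer would, in place of code of your own. Each camera call takes 0.05 s, during which the arm holds its last target. There are 200 camera calls.

## Working session

There is one attempt and no reset: what is moved stays moved. The work goes in short steps, Python scripts to look and compute and a tool call to move; the robot and the scene stay as the last step left them, time stands still between calls to the robot, and variables do not carry over. Pictures are saved under pics/ and viewed, at most 10 in all, crops included, and the job is handed in when it is done.

Besides the shell and the picture viewer there is one more tool, called after "Request:" as name(argument=value, ...), one argument or row to a line, values as JSON. move_arm: Moves the arm, as the interface text tells. Its arguments: {"type":"object","properties":{"targets":{"type":"string"},"gripper":{"type":"number"}},"required":["targets"]}

```bash
ls; mkdir -p pics
python3 - <<'E'
from station import *
import cv2,numpy as np,pickle
d={n:capture(n) for n in("scene","top")}
pickle.dump(d,open("d.pkl","wb"))
for n in d:
    c=d[n];cv2.imwrite(f"pics/{n}.png",c["image"]);print(n,c["fx"],c["fy"],c["cx"],c["cy"],[k for k in c]);print(np.round(c["world_from_camera"],4))
s=sense();print(s)
E
```

```text
pics
scene 510.04490357186154 510.04490357186154 273.67919066252483 212.31121629333913 ['image', 'fx', 'fy', 'cx', 'cy', 'world_from_camera']
[[-0.0699 -0.735   0.6745  1.3589]
 [ 0.9974 -0.041   0.0586  0.0218]
 [-0.0155  0.6769  0.7359  1.0212]
 [ 0.      0.      0.      1.    ]]
top 457.9587503919154 457.9587503919154 281.0811939610042 209.7592569456021 ['image', 'fx', 'fy', 'cx', 'cy', 'world_from_camera']
[[ 0.0201  0.9846 -0.1734  0.3285]
 [-0.9997  0.0174 -0.0167 -0.0583]
 [-0.0134  0.1737  0.9847  1.1809]
 [ 0.      0.      0.      1.    ]]
{'time_s': 0.1, 'joints': array([ 8.09357664e+01,  2.20875523e+01,  3.88168565e-01, -2.45949571e-02,
       -6.84124693e+01, -1.48154173e+01]), 'joint_velocities': array([0.0177195 , 0.07910248, 0.16387519, 0.05616337, 0.00949956,
       0.00341834]), 'effort': array([ 5.81308504e-04, -3.91689134e+01,  1.87936860e+01,  4.23188969e+00,
        1.34601831e-02, -7.10480344e-05]), 'tcp_pos': array([0.2527918 , 0.57100684, 0.22156209]), 'ee_rot': array([[ 9.14333723e-01, -4.04960925e-01, -7.01716727e-04],
       [-4.04961517e-01, -9.14331828e-01, -1.86490957e-03],
       [ 1.13613568e-04,  1.98931798e-03, -9.99998015e-01]]), 'wrist_force': array([ 0.10987086,  0.31981441, -0.43687871]), 'moment': array([ 0.00145641,  0.02454696, -0.00811938]), 'gripper_force': 0.0, 'gripper_width': 0.9965221607411886}
```

View pics/scene.png

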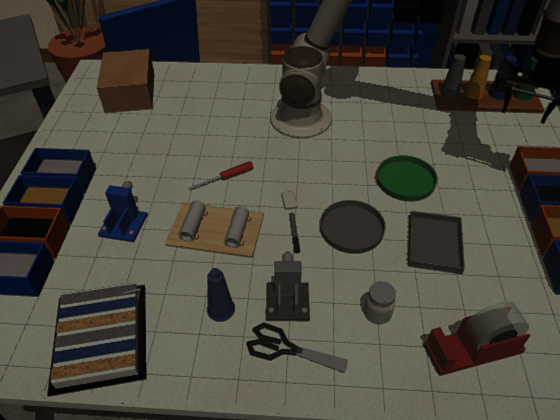

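View pics/top.png

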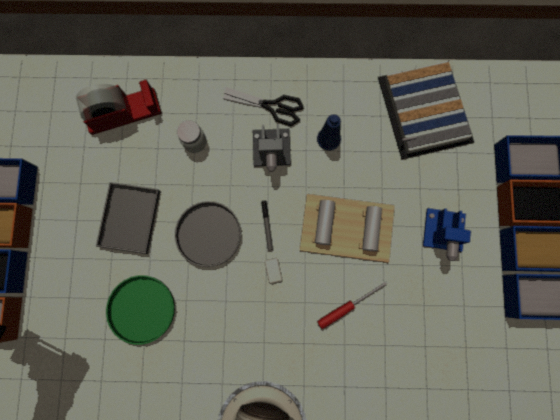

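The scene view looks toward the robot. The grey gauge is at top-view (270,150) with its pin pointing down-image (-x). The rack is at (348,228), its sleeves at (326,222) and (372,229), the round tray at (208,235) and the rectangular tray at (130,220). Next I'll enlarge the gauge and rack.

```bash
cat > h.py <<'E'
import cv2,numpy as np
def ray(c,u,v):
    T=c["world_from_camera"];d=T[:3,:3]@np.array([(u-c["cx"])/c["fx"],-(v-c["cy"])/c["fy"],-1.]);return T[:3,3],d
def onz(c,u,v,z):
    o,d=ray(c,u,v);return o+d*(z-o[2])/d[2]
def proj(c,p):
    T=c["world_from_camera"];q=T[:3,:3].T@(np.array(p)-T[:3,3]);return c["cx"]+c["fx"]*q[0]/-q[2],c["cy"]-c["fy"]*q[1]/-q[2]
E
python3 - <<'E'
import pickle;from h import *
d=pickle.load(open("d.pkl","rb"))
t=d["top"]["image"];s=d["scene"]["image"]
a=cv2.resize(t[110:270,230:410],None,fx=4,fy=4,interpolation=cv2.INTER_CUBIC)[:600,:]
b=cv2.resize(s[185:335,160:330],None,fx=4,fy=4,interpolation=cv2.INTER_CUBIC)
cv2.imwrite("pics/tc.png",cv2.convertScaleAbs(a,alpha=1.6));cv2.imwrite("pics/sc.png",cv2.convertScaleAbs(b,alpha=1.8))
# rack by hue
for n in d:
    hsv=cv2.cvtColor(d[n]["image"],cv2.COLOR_BGR2HSV)
    m=cv2.inRange(hsv,(8,60,80),(25,255,255));m=cv2.morphologyEx(m,cv2.MORPH_CLOSE,np.ones((15,15)))
    for c in cv2.findContours(m,0,2)[0]:
        if 2000<cv2.contourArea(c):
            r=cv2.minAreaRect(c);q=cv2.approxPolyDP(cv2.convexHull(c),5,True)[:,0]
            print(n,cv2.contourArea(c),r,[np.round(onz(d[n],*p,.01)[:2],3) for p in q])
def dark(n,x0,x1,y0,y1):
    c=d[n];g=cv2.cvtColor(c["image"],cv2.COLOR_BGR2GRAY);m=np.zeros_like(g);m[y0:y1,x0:x1]=(g[y0:y1,x0:x1]<105)*255
    m=cv2.morphologyEx(m,cv2.MORPH_CLOSE,np.ones((7,7)));k=max(cv2.findContours(m,0,2)[0],key=cv2.contourArea);return k
for n,box in(("top",(90,168,175,262)),("scene",(400,470,205,278))):
    k=dark(n,*box);q=cv2.boxPoints(cv2.minAreaRect(k));P=np.array([onz(d[n],*p,.024)[:2] for p in q]);print("long",n,P.round(3).tolist(),P.mean(0).round(3))
for n,box in(("top",(170,248,195,275)),("scene",(312,390,195,255))):
    k=dark(n,*box);W=np.array([onz(d[n],*p,.024)[:2] for p in k[:,0]],np.float32);print("round",n,cv2.minEnclosingCircle(W))
E
```

```text
scene 3719.5 ((213.81875610351562, 228.7946014404297), (93.03271484375, 46.62528991699219), 7.969610214233398) [array([ 0.551, -0.33 ]), array([ 0.408, -0.314]), array([ 0.436, -0.087]), array([ 0.58 , -0.105])]
scene 4168.0 ((69.68318939208984, 47.5672607421875), (167.28897094726562, 66.27001953125), 26.796079635620117) [array([-0.78 , -1.364]), array([-0.788, -1.142]), array([-0.385, -0.599]), array([-0.169, -0.555]), array([-0.054, -0.686]), array([-0.615, -1.29 ])]
top 5046.5 ((347.14495849609375, 227.88845825195312), (89.9338607788086, 58.37508773803711), 7.431407451629639) [array([ 0.578, -0.105]), array([ 0.552, -0.328]), array([ 0.405, -0.312]), array([ 0.431, -0.089])]
long top [[0.424, 0.433], [0.606, 0.413], [0.58, 0.27], [0.4, 0.294]] [0.502 0.352]
long scene [[0.4, 0.278], [0.389, 0.461], [0.626, 0.418], [0.636, 0.256]] [0.513 0.353]
round top ((0.4624965190887451, 0.14618010818958282), 0.09018545597791672)
round scene ((0.4629721939563751, 0.15026649832725525), 0.14254409074783325)
```

View pics/tc.png

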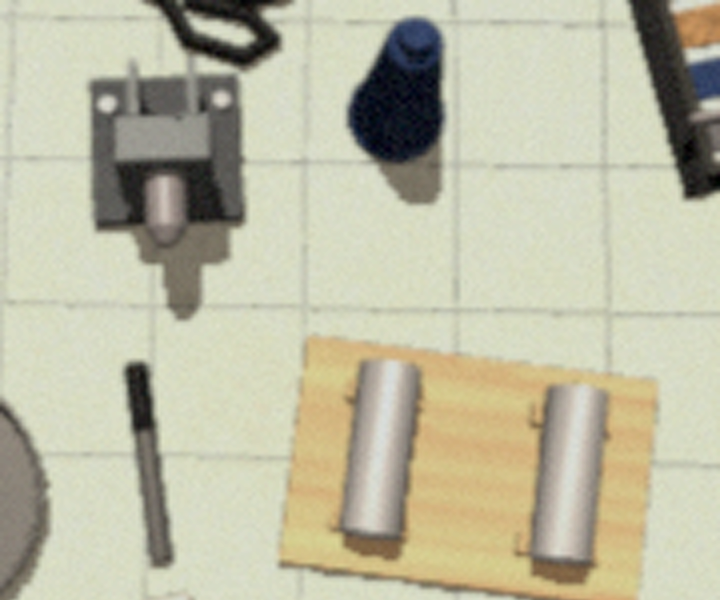

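View pics/sc.png

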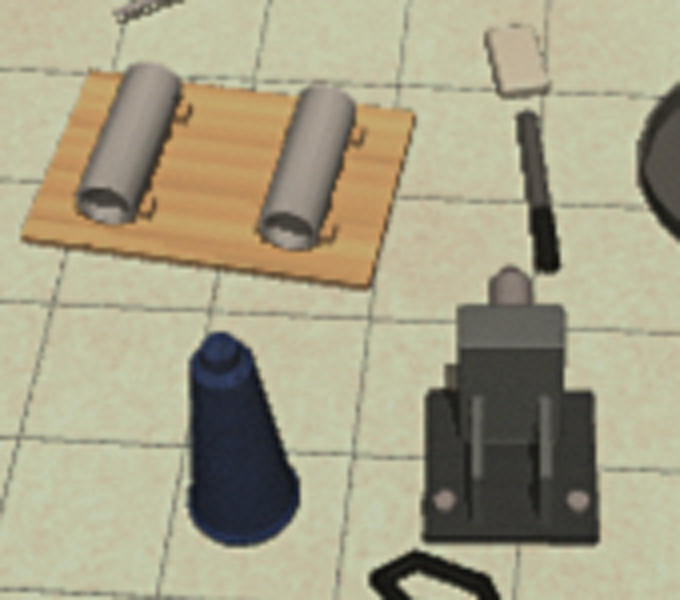

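Top crop: the block's top front edge runs (115,160) to (211,160), the pin tip is about (165,241), and the plate corners are clear. Scene crop: the block's top front edge runs (457,305) to (565,305). Both sleeves show their bores and lie along the rack's x.

Run:
```python
import pickle;from h import *
d=pickle.load(open("d.pkl","rb"))
T,S=d["top"],d["scene"]
t=lambda p:((p[0]+.5)/4-.5+230,(p[1]+.5)/4-.5+110)
s=lambda p:((p[0]+.5)/4-.5+160,(p[1]+.5)/4-.5+185)
def show(n,c,f,pts,z):
    P=np.array([onz(c,*f(p),z)[:2] for p in pts]);print(n,P.round(4).tolist(),P.mean(0).round(4))
    if len(P)==4:
        for i in range(4):
            v=P[(i+1)%4]-P[i];print("   ",np.linalg.norm(v).round(4),np.degrees(np.arctan2(v[1],v[0])).round(1))
show("plateT",T,t,[(90,79),(240,73),(244,220),(95,229)],.012)
show("blockT",T,t,[(115,114),(211,114),(211,160),(115,160)],.11)
show("blockS",S,s,[(457,305),(565,305),(565,349),(457,349)],.11)
show("plateS",S,s,[(427,390),(593,391),(599,542),(423,542)],.012)
show("tipT",T,t,[(166,241)],.08)
show("pinrootT",T,t,[(146,182),(187,182)],.08)
# tops of sleeves: silhouette edge midpoints, axis z .03
show("sl1T",T,t,[(390,362),(373,535)],.036);show("sl2T",T,t,[(577,386),(563,560)],.036)
# tip by triangulating
def tri(a,b):
    o1,d1=ray(T,*a);o2,d2=ray(S,*b);A=np.c_[d1,-d2];k=np.linalg.lstsq(A,o2-o1,rcond=None)[0];return (o1+d1*k[0]).round(4),(o2+d2*k[1]).round(4)
print("corner",tri(t((115,160)),s((565,305))),tri(t((211,160)),s((457,305))))
print(tri(t((115,114)),s((565,349))),tri(t((211,114)),s((457,349))))
```

```text
plateT [[0.7514, 0.0434], [0.7572, -0.0569], [0.6556, -0.0613], [0.6479, 0.0369]] [ 0.703  -0.0095]
    0.1005 -86.7
    0.1017 -177.6
    0.0984 94.5
    0.1038 3.6
blockT [[0.6938, 0.0189], [0.6947, -0.0398], [0.6655, -0.0403], [0.6646, 0.018]] [ 0.6797 -0.0108]
    0.0587 -89.1
    0.0292 -178.9
    0.0584 90.9
    0.0292 1.6
blockS [[0.6707, -0.0401], [0.6672, 0.02], [0.6973, 0.021], [0.7007, -0.038]] [ 0.684  -0.0092]
    0.0602 93.3
    0.0301 1.9
    0.0591 -86.6
    0.0301 -176.0
plateS [[0.661, -0.0602], [0.6558, 0.0387], [0.758, 0.0445], [0.764, -0.0543]] [ 0.7097 -0.0078]
    0.099 93.0
    0.1024 3.3
    0.099 -86.5
    0.1032 -176.7
tipT [[0.6223, -0.013]] [ 0.6223 -0.013 ]
pinrootT [[0.6601, 0.0004], [0.6605, -0.0252]] [ 0.6603 -0.0124]
sl1T [[0.5571, -0.1556], [0.4465, -0.1453]] [ 0.5018 -0.1504]
sl2T [[0.5436, -0.274], [0.4331, -0.2636]] [ 0.4884 -0.2688]
corner (array([0.6654, 0.0182, 0.1074]), array([0.6653, 0.02  , 0.1075])) (array([ 0.667 , -0.0403,  0.1052]), array([ 0.6671, -0.0404,  0.1052]))
(array([0.695 , 0.0191, 0.1066]), array([0.6948, 0.021 , 0.1067])) (array([ 0.6967, -0.0397,  0.1043]), array([ 0.6966, -0.0384,  0.1043]))
```

Request:
move_arm(
  targets=".33 -.961 0 .12;.33 -.961 0 .12;.33 -.961 0 .12;.33 -.961 0 .12;.33 -.961 0 .12;.33 -.961 0 .12;.33 -.961 0 .12;.33 -.961 0 .12;.33 -.961 0 .12;.33 -.961 0 .12",
  gripper=87,
)

```text
time_s: 0.93
tcp_pos: [0.3355, 0.3297, 0.2222]
ee_rot: [[0.952, -0.306, -0.0], [-0.306, -0.952, -0.001], [-0.0, 0.001, -1.0]]
wrist_force: [1.3, 0.0, 0.5]
gripper_width: 1.0
gripper_force: 0.0
```

Request:
move_arm(
  targets=".33 -.961 0 .12;.33 -.961 0 .12;.33 -.961 0 .12;.33 -.961 0 .12;.33 -.961 0 .12;.33 -.961 0 .12;.33 -.961 0 .12;.33 -.961 0 .12;.33 -.961 0 .12;.33 -.961 0 .12",
)

```text
time_s: 1.77
tcp_pos: [0.4179, 0.0896, 0.2223]
ee_rot: [[0.979, -0.205, -0.001], [-0.205, -0.979, -0.0], [-0.001, 0.0, -1.0]]
wrist_force: [-0.2, 1.6, 1.0]
gripper_width: 0.999
gripper_force: 0.0
```

Request:
move_arm(
  targets=".33 -.961 0 .12;.33 -.961 0 .12;.33 -.961 0 .12;.33 -.961 0 .12;.33 -.961 0 .12;.33 -.961 0 .12;.33 -.961 0 .12;.33 -.961 0 .12;.33 -.961 0 .12;.33 -.961 0 .12",
)

```text
time_s: 2.6
tcp_pos: [0.5004, -0.1505, 0.2221]
ee_rot: [[0.995, -0.102, -0.001], [-0.102, -0.995, 0.0], [-0.001, -0.0, -1.0]]
wrist_force: [0.4, 0.3, -0.2]
gripper_width: 0.999
gripper_force: 0.0
```

Request:
move_arm(
  targets="0 0 0 0;0 0 0 0;0 0 0 0",
)

```text
time_s: 2.85
tcp_pos: [0.4999, -0.149, 0.2221]
ee_rot: [[0.995, -0.103, -0.001], [-0.103, -0.995, 0.0], [-0.001, -0.0, -1.0]]
wrist_force: [-0.6, -0.2, -0.1]
gripper_width: 1.0
gripper_force: 0.0
```

Run:
```python
from station import *
import cv2,numpy as np,pickle
s=sense();c=capture("wrist");pickle.dump((s,c),open("w1.pkl","wb"));cv2.imwrite("pics/w1.png",c["image"])
R=s["ee_rot"];print(s["tcp_pos"],np.degrees(np.arctan2(R[1,0],R[0,0])),s["joints"].round(1),s["time_s"],c["fx"],c["cx"],c["cy"]);print(c["hand_eye"].round(4))
```

```text
[ 0.49994254 -0.14901639  0.22206542] -5.908402463707217 [  1.2  12.  -13.9  -0.  -64.1  82.9] 2.85 324.4981444097761 279.18105744003077 213.3345572736025
[[-7.000e-04  9.565e-01  2.919e-01  8.000e-02]
 [ 1.000e+00  8.000e-04 -5.000e-04  1.400e-03]
 [-7.000e-04  2.919e-01 -9.565e-01 -1.613e-01]
 [ 0.000e+00  0.000e+00  0.000e+00  1.000e+00]]
```

View pics/w1.png

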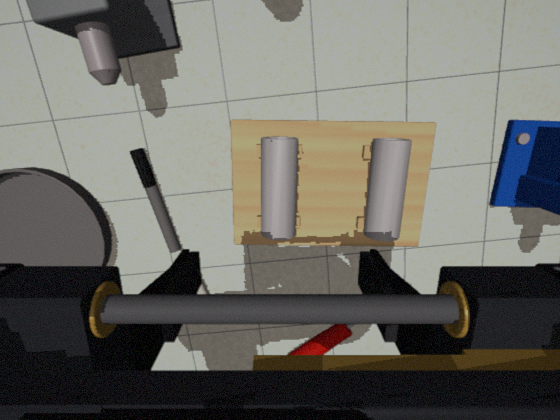

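The wrist view shows sleeve 1 from (280,139) to (279,237), sleeve 2 from (390,141) to (385,235), and the gauge pin with its tip near (107,80).

```bash
cat >> h.py <<'E'
def wcam(s,c):
    T=np.eye(4);T[:3,:3]=s["ee_rot"];T[:3,3]=s["tcp_pos"];c=dict(c);c["world_from_camera"]=T@c["hand_eye"];return c
E
python3 - <<'E'
import pickle;from h import *
d=pickle.load(open("d.pkl","rb"));s,w=pickle.load(open("w1.pkl","rb"));c=wcam(s,w)
for n,p,z in(("s1far",(279.5,137),.045),("s1near",(278.5,238),.03),("s2far",(391,140),.045),("s2near",(384,236),.03),("tip",(106,81),.08),("r1",(232,120),.01),("r2",(435,122),.01),("r3",(419,247),.01),("r4",(235,245),.01)):
    print(n,onz(c,*p,z).round(4))
# sleeve1 edges per row, transformed
g=cv2.cvtColor(c["image"],cv2.COLOR_BGR2HSV)
m=((g[...,1]<45)&(g[...,2]>90)).astype(np.uint8)
for v in(155,170,185,200,215):
    r=np.where(m[v,250:310])[0]+250;q=np.where(m[v,355:418])[0]+355
    print(v,r.min(),r.max(),onz(c,(r.min()+r.max())/2,v,.04).round(4),q.min(),q.max(),onz(c,(q.min()+q.max())/2,v,.04).round(4))
E
```

```text
s1far [ 0.5572 -0.1569  0.045 ]
s1near [ 0.4421 -0.1438  0.03  ]
s2far [ 0.5424 -0.2696  0.045 ]
s2near [ 0.4318 -0.2661  0.03  ]
tip [ 0.6223 -0.0121  0.08  ]
r1 [ 0.5785 -0.1063  0.01  ]
r2 [ 0.5531 -0.3297  0.01  ]
r3 [ 0.4042 -0.3153  0.01  ]
r4 [ 0.4306 -0.0883  0.01  ]
155 262 295 [ 0.5387 -0.1539  0.04  ] 374 408 [ 0.5264 -0.2712  0.04  ]
170 261 295 [ 0.523  -0.1517  0.04  ] 372 406 [ 0.5108 -0.2691  0.04  ]
185 261 294 [ 0.5069 -0.1495  0.04  ] 371 405 [ 0.4945 -0.2679  0.04  ]
200 261 294 [ 0.4903 -0.1477  0.04  ] 369 403 [ 0.478  -0.2657  0.04  ]
215 262 293 [ 0.4732 -0.1459  0.04  ] 368 401 [ 0.4609 -0.2639  0.04  ]
```

Request:
move_arm(
  targets="0 0 -1 -.1;0 0 -1 0;0 0 -1 0;0 0 -1 0;0 0 -1 0;0 0 -1 0;0 0 -1 0;0 0 -.8 0;0 0 -.5 0;0 0 0 0",
)

```text
time_s: 3.73
tcp_pos: [0.4982, -0.1481, 0.0126]
ee_rot: [[0.994, -0.11, -0.006], [-0.11, -0.994, 0.0], [-0.006, 0.0, -1.0]]
wrist_force: [0.4, 0.2, 0.2]
gripper_width: 0.995
gripper_force: 0.0
```

Request:
move_arm(
  targets="0 0 0 0;0 0 0 0;0 0 0 0;0 0 0 0;0 0 0 0;0 0 0 0;0 0 0 0;0 0 0 0;0 0 0 0;0 0 0 0",
  gripper=0,
)

```text
time_s: 4.57
tcp_pos: [0.5006, -0.1491, 0.0153]
ee_rot: [[0.994, -0.111, 0.0], [-0.111, -0.994, 0.0], [0.0, -0.0, -1.0]]
wrist_force: [-1.3, 1.8, 2.6]
gripper_width: 0.457
gripper_force: 30.0
```

Request:
move_arm(
  targets="0 0 .3 0;0 0 .7 0;0 0 1 0;0 0 1 0;.2 .5 0 .2;.2 .7 0 .2;.2 .7 0 .2;.2 .7 0 .2;.2 .7 0 .2;.2 .7 0 .2",
)

```text
time_s: 5.4
tcp_pos: [0.5298, -0.0483, 0.0893]
ee_rot: [[1.0, -0.006, -0.002], [-0.006, -1.0, -0.0], [-0.002, 0.0, -1.0]]
wrist_force: [0.5, 0.6, -2.5]
gripper_width: 0.451
gripper_force: 30.0
```

Request:
move_arm(
  targets=".2 .5 -.2 .2;.2 .4 -.4 .2;.2 .26 -.3 .2;.06 .1 -.1 .08;0 0 0 0;0 0 0 0;0 0 0 0;0 0 0 0",
)

```text
time_s: 6.07
tcp_pos: [0.5469, -0.0183, 0.0653]
ee_rot: [[0.999, 0.052, 0.0], [0.052, -0.999, 0.0], [0.0, -0.0, -1.0]]
wrist_force: [-0.1, -1.2, -1.8]
gripper_width: 0.452
gripper_force: 30.0
```

Run:
```python
from station import *
import cv2,numpy as np,pickle
s=sense();c=capture("wrist");t=capture("top");pickle.dump((s,c,t),open("w2.pkl","wb"))
im=np.hstack([c["image"][:220],]);cv2.imwrite("pics/w2.png",c["image"][:300])
R=s["ee_rot"];print(s["tcp_pos"],np.degrees(np.arctan2(R[1,0],R[0,0])),s["wrist_force"])
```

```text
[ 0.54693486 -0.01833498  0.065324  ] 2.9640241075722886 [-0.14820807 -1.19787522 -1.78493571]
```

View pics/w2.png

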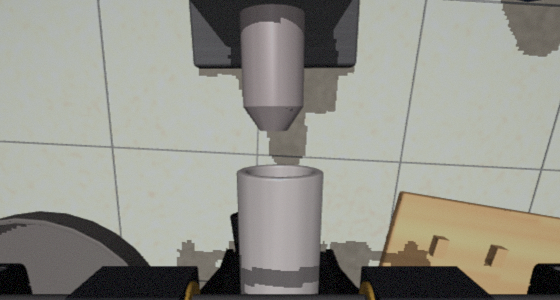

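The pin spans columns 242 to 304 with its tip at (273,128). The sleeve mouth is centred near (280,172), so the pin lies roughly 3 mm to +y. I'll measure that.

Run:
```python
import pickle;from h import *
s,w,t=pickle.load(open("w2.pkl","rb"));c=wcam(s,w);R=s["ee_rot"]
g=cv2.cvtColor(c["image"],cv2.COLOR_BGR2GRAY).astype(int)
def edges(v,a,b):
    r=cv2.GaussianBlur(c["image"],(3,3),0)[v].astype(int).sum(1);dd=np.abs(np.gradient(r));m=(a+b)//2
    return a+dd[a:m].argmax(),m+dd[m:b].argmax()
for v,a,b in((40,225,320),(60,225,320),(80,225,320),(95,225,320),(127,252,296),(190,225,335),(210,225,335),(230,225,335)):
    e=edges(v,a,b);p=onz(c,sum(e)/2,v,.08);L=R.T@(p-s["tcp_pos"]);print(v,e,p.round(4),"tool",L.round(4))
```

```text
40 (np.int64(240), np.int64(303)) [ 0.6554 -0.011   0.08  ] tool [ 0.1087 -0.0017 -0.0146]
60 (np.int64(241), np.int64(303)) [ 0.648  -0.0116  0.08  ] tool [ 0.1013 -0.0015 -0.0146]
80 (np.int64(238), np.int64(304)) [ 0.6403 -0.0115  0.08  ] tool [ 0.0936 -0.002  -0.0146]
95 (np.int64(242), np.int64(303)) [ 0.6344 -0.0124  0.08  ] tool [ 0.0877 -0.0014 -0.0146]
127 (np.int64(257), np.int64(289)) [ 0.6213 -0.0132  0.08  ] tool [ 0.0745 -0.0013 -0.0146]
190 (np.int64(237), np.int64(322)) [ 0.5933 -0.0175  0.08  ] tool [ 0.0463  0.0016 -0.0147]
210 (np.int64(237), np.int64(321)) [ 0.5837 -0.0178  0.08  ] tool [ 0.0367  0.0013 -0.0147]
230 (np.int64(232), np.int64(321)) [ 0.5736 -0.0171  0.08  ] tool [ 0.0267  0.0001 -0.0147]
```

Request:
move_arm(
  targets=".2 .12 0 0;.2 .01 0 0;.15 .008 0 0;.1 .005 0 0;.1 .005 0 0;.1 .005 0 0;0 0 0 0;0 0 0 0",
)

```text
time_s: 6.83
tcp_pos: [0.5682, -0.014, 0.0649]
ee_rot: [[0.999, 0.053, -0.0], [0.053, -0.999, -0.0], [-0.0, 0.0, -1.0]]
wrist_force: [-0.6, -0.7, -2.2]
gripper_width: 0.453
gripper_force: 30.0
```

Request:
move_arm(
  targets=".1 .005 0 0;.1 .005 0 0;.1 .005 0 0;.1 .005 0 0;.1 .005 0 0;.1 .005 0 0;.1 .005 0 0;0 0 0 0;0 0 0 0",
)

```text
time_s: 7.58
tcp_pos: [0.5858, -0.0131, 0.065]
ee_rot: [[0.999, 0.053, -0.0], [0.053, -0.999, -0.0], [-0.0, -0.0, -1.0]]
wrist_force: [0.2, -0.3, -2.5]
gripper_width: 0.457
gripper_force: 30.0
```

Request:
move_arm(
  targets=".05 .003 0 0;.05 .003 0 0;.05 .003 0 0;.05 .003 0 0;0 0 0 0;0 0 0 0",
)

```text
time_s: 8.08
tcp_pos: [0.5893, -0.013, 0.0646]
ee_rot: [[0.999, 0.052, -0.003], [0.052, -0.999, -0.0], [-0.003, 0.0, -1.0]]
wrist_force: [-5.0, 0.1, -0.0]
gripper_width: 0.455
gripper_force: 30.0
```

Request:
move_arm(
  targets=".05 .003 0 0;.05 .003 0 0;.05 .003 0 0;0 0 0 0;0 0 0 0",
)

```text
time_s: 8.5
tcp_pos: [0.5894, -0.0131, 0.0639]
ee_rot: [[0.999, 0.052, -0.011], [0.052, -0.999, -0.001], [-0.011, 0.001, -1.0]]
wrist_force: [-11.0, 1.2, 3.5]
gripper_width: 0.454
gripper_force: 30.0
```

Contact came with the bore 22.5 mm onto the pin, 22 mm short of home, with only about 11 N axial and almost no sideways force. This sleeve is the blocked one, so I'm backing off and taking it to the round tray.

Request:
move_arm(
  targets="-.2 -.01 0 0;-.2 -.01 0 0;-.3 -.015 0 0;-.4 -.02 0 0;-.5 -.025 0 0;-.5 -.025 0 0;-.3 -.015 0 0;-.3 .3 0 0;-.3 .6 0 0;-.3 .7 0 0",
)

```text
time_s: 9.33
tcp_pos: [0.5121, 0.0249, 0.0654]
ee_rot: [[0.999, 0.051, 0.002], [0.051, -0.999, 0.0], [0.002, -0.0, -1.0]]
wrist_force: [0.5, -0.9, -2.3]
gripper_width: 0.45
gripper_force: 30.0
```

Request:
move_arm(
  targets="-.4 .8 0 0;-.4 .8 0 0;-.4 .8 0 0;-.3 .8 0 0;-.3 .8 0 0;-.2 .6 0 0;0 .4 0 0;0 0 0 0;0 0 0 0;0 0 0 0",
)

```text
time_s: 10.17
tcp_pos: [0.4622, 0.1492, 0.065]
ee_rot: [[0.999, 0.052, 0.0], [0.052, -0.999, -0.0], [0.0, 0.0, -1.0]]
wrist_force: [0.5, 0.9, -3.4]
gripper_width: 0.454
gripper_force: 30.0
```

Run:
```python
from station import *
from h import *
s=sense();t=capture("top");s2=s
print(s["tcp_pos"],s["wrist_force"])
d=capture("wrist");import pickle;pickle.dump((s,d,t),open("w3.pkl","wb"))
cv2.imwrite("pics/w3.png",np.hstack([cv2.convertScaleAbs(d["image"],alpha=1.3)[:,:400:1],t["image"][:,90:350]]))
```

```text
[0.46216742 0.14921768 0.06503306] [ 0.51293048  0.86093001 -3.35076183]
```

View pics/w3.png

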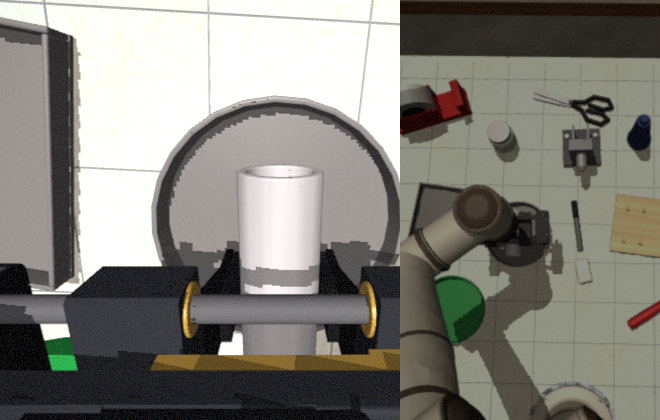

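The sleeve sits centred over the round tray (tray columns 153 to 400, sleeve at 280). Lowering it now.

Request:
move_arm(
  targets="0 0 -.4 0;0 0 -.5 0;0 0 -.5 0;0 0 -.4 0;0 0 -.2 0;0 0 -.1 0;0 0 -.1 0;0 0 0 0;0 0 0 0;0 0 0 0",
)

```text
time_s: 11.1
tcp_pos: [0.4624, 0.1497, 0.0106]
ee_rot: [[0.999, 0.053, 0.001], [0.053, -0.999, 0.001], [0.001, -0.001, -1.0]]
wrist_force: [0.2, 0.8, -3.4]
gripper_width: 0.454
gripper_force: 30.0
```

Request:
move_arm(
  targets="0 0 0 0;0 0 0 0;0 0 0 0;0 0 0 0;0 0 0 0;0 0 .3 0;0 0 .7 0;0 0 1 0;0 0 1 0;0 0 1 0",
  gripper=62,
)

```text
time_s: 11.93
tcp_pos: [0.4618, 0.1493, 0.1116]
ee_rot: [[0.999, 0.053, -0.0], [0.053, -0.999, -0.0], [-0.0, 0.0, -1.0]]
wrist_force: [0.7, -0.4, -0.5]
gripper_width: 0.709
gripper_force: 0.0
```

Request:
move_arm(
  targets=".1 -.97 0 -.1;.1 -1 0 -.2;.1 -1 0 -.2;.1 -1 0 -.2;.1 -1 0 -.2;.1 -1 0 -.2;.1 -1 0 -.2;.1 -1 0 -.2;.1 -1 0 -.2;.1 -1 0 -.2",
  gripper=87,
)

```text
time_s: 12.77
tcp_pos: [0.487, -0.1011, 0.1108]
ee_rot: [[0.994, -0.114, 0.001], [-0.114, -0.994, -0.0], [0.001, -0.0, -1.0]]
wrist_force: [0.9, 0.8, 0.5]
gripper_width: 1.0
gripper_force: 0.0
```

Request:
move_arm(
  targets="0 -1 0 0;0 -1 0 0;0 -1 0 0;0 -1 0 0;0 -1 0 0;0 -.9 0 0;0 -.8 0 0;0 0 0 0;0 0 0 0",
)

```text
time_s: 13.52
tcp_pos: [0.4867, -0.268, 0.1103]
ee_rot: [[0.993, -0.115, 0.0], [-0.115, -0.993, 0.0], [0.0, -0.0, -1.0]]
wrist_force: [0.2, -0.6, 0.7]
gripper_width: 1.001
gripper_force: 0.0
```

Run:
```python
from station import *
from h import *
s=sense();d=capture("wrist");c=wcam(s,d);t=capture("top")
print(s["tcp_pos"],s["ee_rot"][:,0]);cv2.imwrite("pics/w4.png",np.hstack([cv2.convertScaleAbs(d["image"],alpha=1.2)[:300,150:420],cv2.resize(t["image"][150:300,90:400],None,fx=1.6,fy=1.6),][:1]+[cv2.resize(t["image"][175:275,90:270],(500,300))]))
```

```text
[ 0.48666376 -0.26800963  0.11027595] [ 9.93376844e-01 -1.14901881e-01  5.41135453e-05]
```

View pics/w4.png

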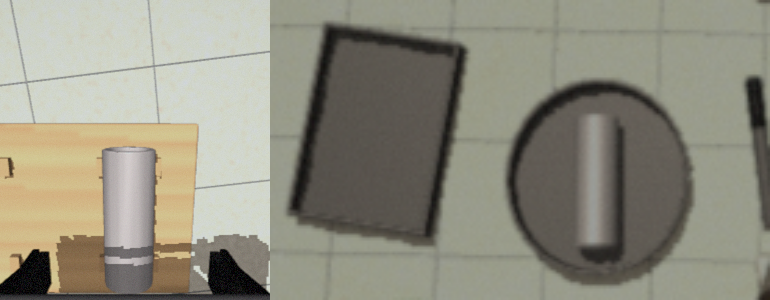

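Sleeve 1 lies flat inside the round tray. Sleeve 2 is centred between the fingers, so I'll descend and grip it.

Request:
move_arm(
  targets="0 0 -.5 0;0 0 -1 0;0 0 -1 0;0 0 -.7 0;0 0 -.4 0;0 0 -.2 0;0 0 0 0;0 0 0 0",
)

```text
time_s: 14.28
tcp_pos: [0.4878, -0.2671, 0.0158]
ee_rot: [[0.994, -0.112, 0.001], [-0.112, -0.994, -0.001], [0.001, 0.0, -1.0]]
wrist_force: [-0.3, -1.2, 1.1]
gripper_width: 1.002
gripper_force: 0.0
```

Request:
move_arm(
  targets="0 0 0 0;0 0 0 0;0 0 0 0;0 0 0 0;0 0 0 0;0 0 0 0;0 0 0 0;0 0 0 0;0 0 0 0;0 0 0 0",
  gripper=0,
)

```text
time_s: 15.12
tcp_pos: [0.487, -0.2674, 0.0151]
ee_rot: [[0.994, -0.113, -0.0], [-0.113, -0.994, -0.0], [-0.0, 0.0, -1.0]]
wrist_force: [0.2, -1.4, 0.7]
gripper_width: 0.451
gripper_force: 30.0
```

Request:
move_arm(
  targets="0 0 .3 0;0 0 .7 0;0 0 1 0;0 0 1 0;.2 .5 0 .1;.2 .8 0 .2;.2 1 0 .2;.2 1 0 .2;.2 1 0 .2;.2 1 0 .2",
)

```text
time_s: 15.95
tcp_pos: [0.5164, -0.1332, 0.0895]
ee_rot: [[1.0, -0.017, -0.001], [-0.017, -1.0, 0.0], [-0.001, -0.0, -1.0]]
wrist_force: [-0.0, 0.2, -1.9]
gripper_width: 0.461
gripper_force: 30.0
```

Request:
move_arm(
  targets=".2 1 0 .2;.2 1 0 .2;.2 1 -.2 .2;.2 .8 -.3 .2;.2 .6 -.3 0;.2 .27 -.2 0;0 .1 0 0;0 0 0 0;0 0 0 0;0 0 0 0",
)

```text
time_s: 16.78
tcp_pos: [0.5468, -0.0163, 0.0653]
ee_rot: [[0.999, 0.051, 0.0], [0.051, -0.999, 0.0], [0.0, -0.0, -1.0]]
wrist_force: [-0.9, -0.8, -1.8]
gripper_width: 0.455
gripper_force: 30.0
```

Run:
```python
from station import *
from h import *
s=sense();w=capture("wrist");c=wcam(s,w);R=s["ee_rot"];print(s["tcp_pos"],R[:,0].round(4))
def edges(v,a,b):
    r=cv2.GaussianBlur(c["image"],(3,3),0)[v].astype(int).sum(1);dd=np.abs(np.gradient(r));m=(a+b)//2
    return a+dd[a:m].argmax(),m+dd[m:b].argmax()
for v,a,b in((40,225,330),(60,225,330),(80,225,330),(95,225,330),(190,225,335),(210,225,335),(220,225,335)):
    e=edges(v,a,b);p=onz(c,sum(e)/2,v,.08);L=R.T@(p-s["tcp_pos"]);print(v,e,"tool",L.round(4))
```

```text
[ 0.54676636 -0.01633497  0.06531888] [9.987e-01 5.150e-02 1.000e-04]
40 (np.int64(245), np.int64(308)) tool [ 0.1087  0.0004 -0.0147]
60 (np.int64(246), np.int64(308)) tool [ 0.1012  0.0005 -0.0147]
80 (np.int64(241), np.int64(308)) tool [ 0.0936 -0.0005 -0.0147]
95 (np.int64(245), np.int64(308)) tool [ 0.0877  0.0003 -0.0147]
190 (np.int64(236), np.int64(322)) tool [ 0.0463  0.0013 -0.0147]
210 (np.int64(237), np.int64(321)) tool [ 0.0367  0.0013 -0.0147]
220 (np.int64(233), np.int64(321)) tool [ 0.0318  0.0004 -0.0147]
```

Request:
move_arm(
  targets=".2 .046 0 0;.2 .01 0 0;.15 .008 0 0;.1 .005 0 0;.1 .005 0 0;.1 .005 0 0;.1 .005 0 0;.1 .005 0 0;.1 .005 0 0;0 0 0 0",
)

```text
time_s: 17.67
tcp_pos: [0.5763, -0.0131, 0.065]
ee_rot: [[0.999, 0.053, 0.0], [0.053, -0.999, -0.0], [0.0, 0.0, -1.0]]
wrist_force: [-0.5, -0.5, -1.8]
gripper_width: 0.45
gripper_force: 30.0
```

Request:
move_arm(
  targets=".1 .005 0 0;.1 .005 0 0;.1 .005 0 0;.1 .005 0 0;.05 .003 0 0;.05 .003 0 0;.05 .003 0 0;.05 .003 0 0;0 0 0 0;0 0 0 0",
)

```text
time_s: 18.5
tcp_pos: [0.5907, -0.0124, 0.065]
ee_rot: [[0.999, 0.053, -0.0], [0.053, -0.999, 0.0], [-0.0, -0.0, -1.0]]
wrist_force: [-0.3, 0.6, -2.0]
gripper_width: 0.455
gripper_force: 30.0
```

Request:
move_arm(
  targets=".05 .003 0 0;.05 .003 0 0;.05 .003 0 0;.05 .003 0 0;0 0 0 0;0 0 0 0",
)

```text
time_s: 19.0
tcp_pos: [0.5958, -0.0121, 0.065]
ee_rot: [[0.999, 0.053, -0.0], [0.053, -0.999, -0.0], [-0.0, -0.0, -1.0]]
wrist_force: [0.2, 0.1, -1.3]
gripper_width: 0.454
gripper_force: 30.0
```

It has passed the earlier stop with no force, so I'll push on to home.

Request:
move_arm(
  targets=".1 .005 0 0;.1 .005 0 0;.1 .005 0 0;.05 .003 0 0;.05 .003 0 0;0 0 0 0;0 0 0 0",
)

```text
time_s: 19.58
tcp_pos: [0.6057, -0.0116, 0.065]
ee_rot: [[0.999, 0.053, -0.0], [0.053, -0.999, 0.0], [-0.0, -0.0, -1.0]]
wrist_force: [-0.2, -0.6, -1.6]
gripper_width: 0.45
gripper_force: 30.0
```

Request:
move_arm(
  targets=".05 .003 0 0;.05 .003 0 0;.05 .003 0 0;0 0 0 0;0 0 0 0",
)

```text
time_s: 20.0
tcp_pos: [0.6093, -0.0114, 0.0649]
ee_rot: [[0.999, 0.053, -0.001], [0.053, -0.999, -0.0], [-0.001, 0.0, -1.0]]
wrist_force: [-0.6, -0.7, -1.5]
gripper_width: 0.452
gripper_force: 30.0
```

Request:
move_arm(
  targets=".04 .002 0 0;.04 .002 0 0;0 0 0 0;0 0 0 0",
)

```text
time_s: 20.33
tcp_pos: [0.6093, -0.0115, 0.0645]
ee_rot: [[0.999, 0.052, -0.005], [0.052, -0.999, -0.001], [-0.005, 0.0, -1.0]]
wrist_force: [-4.6, 0.1, -1.0]
gripper_width: 0.455
gripper_force: 30.0
```

Request:
move_arm(
  targets=".04 .002 0 0;.04 .002 0 0;0 0 0 0;0 0 0 0",
)

```text
time_s: 20.67
tcp_pos: [0.6092, -0.0116, 0.0642]
ee_rot: [[0.999, 0.052, -0.01], [0.052, -0.999, -0.001], [-0.01, 0.0, -1.0]]
wrist_force: [-9.5, 0.7, 2.4]
gripper_width: 0.453
gripper_force: 30.0
```

Firm stop at x = 0.609, exactly 20 mm past the other sleeve's stop, so it is fully home. Resting it there.

Request:
move_arm(
  targets="-.04 -.002 0 0;0 0 0 0;0 0 0 0;0 0 0 0;0 0 0 0;0 0 0 0;0 0 0 0;0 0 0 0;0 0 0 0;0 0 0 0",
)

```text
time_s: 21.5
tcp_pos: [0.6092, -0.0116, 0.0644]
ee_rot: [[0.999, 0.052, -0.007], [0.052, -0.999, -0.001], [-0.007, 0.0, -1.0]]
wrist_force: [-6.8, 0.6, 0.9]
gripper_width: 0.452
gripper_force: 30.0
```

Request:
move_arm(
  targets="0 0 0 0;0 0 0 0;0 0 0 0;0 0 0 0;0 0 0 0;0 0 0 0;0 0 0 0;0 0 0 0;0 0 0 0;0 0 0 0",
)

```text
time_s: 22.33
tcp_pos: [0.6093, -0.0116, 0.0644]
ee_rot: [[0.999, 0.052, -0.007], [0.052, -0.999, -0.001], [-0.007, 0.0, -1.0]]
wrist_force: [-7.3, 0.3, 1.5]
gripper_width: 0.455
gripper_force: 30.0
```

Request:
move_arm(
  targets="-.1 -.005 0 0;-.2 -.01 0 0;-.3 -.015 0 0;-.4 -.02 0 0;-.5 -.025 0 0;-.5 -.025 0 0;-.5 -.025 0 0;-.4 -.02 0 0;-.3 -.015 .3 0;0 0 .7 0",
)

```text
time_s: 23.17
tcp_pos: [0.529, -0.0157, 0.0887]
ee_rot: [[0.999, 0.052, -0.006], [0.052, -0.999, -0.001], [-0.006, 0.001, -1.0]]
wrist_force: [-0.1, -0.1, -3.1]
gripper_width: 0.454
gripper_force: 30.0
```

Request:
move_arm(
  targets="0 .4 .7 0;-.1 .8 .3 -.2;-.1 1 0 -.2;-.1 1 0 -.2;-.1 1 0 -.2;-.1 1 0 -.2;-.1 1 0 -.2;-.1 1 0 -.2;-.1 1 0 -.2;-.1 1 0 -.2",
)

```text
time_s: 24.0
tcp_pos: [0.51, 0.2163, 0.116]
ee_rot: [[0.994, -0.105, 0.002], [-0.105, -0.994, 0.001], [0.002, -0.001, -1.0]]
wrist_force: [0.9, -0.2, -2.8]
gripper_width: 0.451
gripper_force: 30.0
```

Request:
move_arm(
  targets="-.1 1 0 -.2;-.1 1 0 0;-.1 1 0 0;0 1 0 0;0 .9 0 0;0 .6 0 0;0 0 0 0;0 0 0 0;0 0 0 0",
)

```text
time_s: 24.75
tcp_pos: [0.5023, 0.3515, 0.115]
ee_rot: [[0.993, -0.122, -0.001], [-0.122, -0.993, -0.001], [-0.001, 0.001, -1.0]]
wrist_force: [-0.2, -1.2, -2.2]
gripper_width: 0.453
gripper_force: 30.0
```

Run:
```python
from station import *
import pickle
from h import *
s=sense();d=capture("wrist");c=wcam(s,d);pickle.dump((s,d),open("w5.pkl","wb"))
print(s["tcp_pos"],s["ee_rot"][:,0].round(3),s["time_s"]);cv2.imwrite("pics/w5.png",cv2.convertScaleAbs(d["image"],alpha=1.4))
```

```text
[0.50225124 0.35152275 0.11503934] [ 0.993 -0.122 -0.001] 24.75
```

View pics/w5.png

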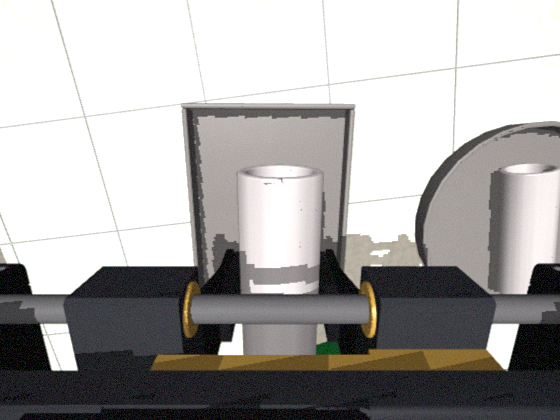

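The tray's far rim corners are (183,104) and (354,104), parallel to the sleeve. I'll check the centring with these.

Run:
```python
import pickle;from h import *
s,d=pickle.load(open("w5.pkl","rb"));c=wcam(s,d)
for p in((183,104),(354,104)):
    q=onz(c,*p,.024);print(q.round(4),(s["ee_rot"].T@(q-s["tcp_pos"])).round(4))
```

```text
[0.5974 0.4095 0.024 ] [ 0.0874 -0.0693  0.0909]
[0.5819 0.2845 0.024 ] [0.0873 0.0568 0.091 ]
```

Request:
move_arm(
  targets=".1 .28 0 0;0 0 -.5 0;0 0 -.8 0;0 0 -.9 0;0 0 -.8 0;0 0 -.5 0;0 0 -.3 0;0 0 -.2 0;0 0 -.1 0;0 0 -.1 0",
)

```text
time_s: 25.63
tcp_pos: [0.5056, 0.3597, 0.0107]
ee_rot: [[0.993, -0.122, 0.001], [-0.122, -0.993, 0.001], [0.001, -0.001, -1.0]]
wrist_force: [-0.6, -0.3, -2.5]
gripper_width: 0.453
gripper_force: 30.0
```

Request:
move_arm(
  targets="0 0 0 0;0 0 0 0;0 0 0 0;0 0 0 0",
)

```text
time_s: 25.97
tcp_pos: [0.5053, 0.3596, 0.0107]
ee_rot: [[0.993, -0.121, 0.001], [-0.121, -0.993, 0.001], [0.001, -0.001, -1.0]]
wrist_force: [-0.7, 0.1, -2.1]
gripper_width: 0.454
gripper_force: 30.0
```

Request:
move_arm(
  targets="0 0 0 0;0 0 0 0;0 0 0 0;0 0 0 0;0 0 0 0;0 0 .3 0;0 0 .7 0;0 0 1 0;0 0 1 0;0 0 1 0",
  gripper=62,
)

```text
time_s: 26.8
tcp_pos: [0.505, 0.3592, 0.1117]
ee_rot: [[0.993, -0.121, 0.0], [-0.121, -0.993, -0.0], [0.0, 0.0, -1.0]]
wrist_force: [-0.0, -0.1, -0.4]
gripper_width: 0.713
gripper_force: 0.0
```

Request:
move_arm(
  targets="-.3 .5 .5 0;-.3 1 .5 0;-.3 1 .5 0;-.3 1 .5 0;-.3 1 .5 0;-.3 1 0 0;-.3 1 0 0;0 .5 0 0;0 0 0 0;0 0 0 0",
)

```text
time_s: 27.63
tcp_pos: [0.4521, 0.5345, 0.1725]
ee_rot: [[0.993, -0.121, -0.0], [-0.121, -0.993, -0.0], [-0.0, 0.0, -1.0]]
wrist_force: [0.5, 0.5, -0.5]
gripper_width: 0.718
gripper_force: 0.0
```

Run:
```python
from station import *
from h import *
t=capture("top")["image"];c=capture("scene")["image"]
cv2.imwrite("pics/f.png",cv2.convertScaleAbs(np.vstack([cv2.resize(t[90:300,80:420],None,fx=1.5,fy=1.5),cv2.resize(c[150:330,140:480],None,fx=1.5,fy=1.5)])[:600],alpha=1.4));s=sense();print(s["time_s"],s["tcp_pos"])
```

```text
27.7333 [0.45258779 0.53342626 0.17276415]
```

View pics/f.png

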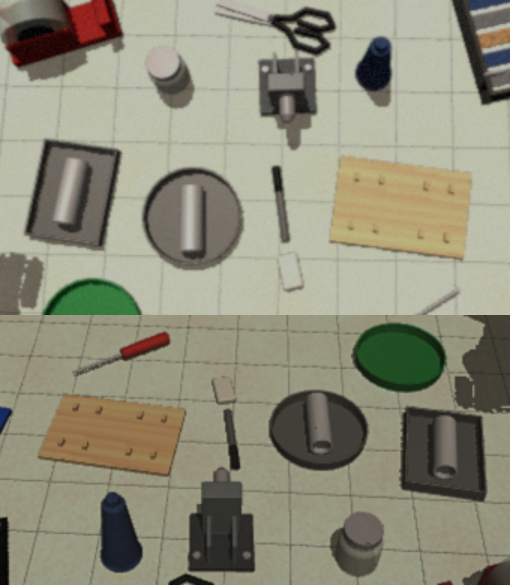

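Both sleeves lie flat in their trays, at (72,190) in the rectangular one and (192,218) in the round one. Nothing else has moved.

```bash
python3 -c "
from station import *
print(finish_job())"
```

```text
the job is handed in; nothing more can be done
None
```

The job is handed in at about 28 s of robot time: the slot 2 sleeve slid fully home, rested against the block and now lies flat in the rectangular tray, while the slot 1 sleeve stopped 20 mm short and lies flat in the round tray.

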